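Open a spares jar braced in the bench holder

ROBOT

A 6-joint arm with a two-finger parallel gripper is mounted at the origin on the work surface. World frame = base frame: x ahead of the robot, y to its left, z up, the work surface at z = 0. Lengths are in mm, angles in rad, forces in N, time in s.
With the tool pointing down it reaches from about 275 to 750 mm from the base axis. Payload 10.2 kg.
Tool frame: the origin (TCP) lies midway between the tips of the shut fingers; the grasp point (between the pads) lies 19 mm behind it; z points along the fingers, y is the line along which they close (so a half turn about z gives the same grasp; the last joint's range is limited). The gripper opens to 85 mm and grips with 20 to 120 N. Pads are 22 mm wide; open, the fingers measure 114 mm over their backs; the gripper's body (76 mm by 85 mm) begins 54 mm behind the grasp point. The pads swing forward as they close: fully open they stand 13 mm farther back than shut.
Start: joints at [-1.377, 0.313, 1.498, -0, 1.331, -0.223], TCP at [212.527, -480.066, 231.294] pointing down, gripper open.
Joint ranges: [-2.94, 2.94], [-0.97, 2.17], [0.19, 2.56], [-1.23, 4.37], [0.02, 3.11], [-2.88, 2.88]. Speed limits (rad/s): [2.39, 2.39, 3.01, 3.14, 3.14, 3.14].

INTERFACE

Orientations are given as a unit quaternion [w, x, y, z].
In Python, from rig import ctrl gives the robot as it stands.
- The arm moves only by the tool send_rows, never from a script. Its argument "targets" is a list of rows, each a list of 7 numbers: the closure, from -1 (fully open) to 1 (shut), so that 0 is half open, then the shift along the tool's x, y, z in m, then the turn, a rotation vector about the tool's x, y, z in rad. In form: [[claw, dx, dy, dz, ax, ay, az], ...]. A call has exactly 10 rows; each row shifts and turns the commanded pose from where the row before left it, along the tool's axes as they then stand; what a row does not reach is not made up. A row lasts 1/8 s, in which the tool goes at most 62.5 mm and 10.7 degrees, less where a joint would pass 70% of its speed; a pose out of reach is approached as far as the arm can. A call with a gripper value outside its range is refused whole. The fingers move at their own pace and stop on an object; "squeeze" is the grip in N (left out, the last holds). Time passes only in rows, so rows that do not move let the fingers close, or fill a call up. It gives the time, the measured TCP pose, the force, the opening and the grip force at its end, in the units of the state.
- ctrl.sense(): the state, without advancing time (a new reading comes with each control period).
- ctrl.capture(name): name is "side" or "top" or "wrist"; returns a dict with "img" (384x512x3 uint8, red, green, blue), "camera_matrix" (3x3 intrinsics, pixels), "R" (3x3) and "t" (3): a world point X has camera coordinates R X + t. Camera axes: x right, y down, z forward; pixel columns grow to the right and rows downward; lengths in mm; the calibration is good to about 2 mm. A picture is of the moment at which its call begins. There is no depth.
- ctrl.finish_job(): hands the job in; it is judged then, once.
Trained networks look in a picture, given as the dict that the camera call returned (one of the last four; its "shot" number tells which), for a name from the list of things; names that differ only in an ending like _2 or _b are one class to them, and where a whole thing is asked for, a point or a joint stands for the part that bears it (a point fixed in the world has none). Each returns a list of dicts, best first, with "score" (0 to 1); they miss things now and then, are a little off and sometimes report something else, mostly with a low value. They report only what shows in the picture. A call takes as long as a camera call. They do not tell look-alikes from the thing itself.
- ctrl.boxes_of(query, picture): "extent" ([left, top, width, height] in pixels, round what is visible of it).
- ctrl.landmark_of(query, picture): "point" ([column, row] in pixels: a listed point, or the origin of a listed thing).
The state is a dict: "time_s": time; "joints": joint angles; "dq": joint speeds; "tau": joint torques, N m; "eef_pos": TCP position; "ee_rot": TCP orientation; "force": force on the tool from outside, world axes, zero at the start; "wrist_torque": the same for the moment, N m; "grip_width": opening from 0.0 (shut) to 1.0 (fully open); "grip_force": force on a finger pad.
Only numpy, scipy, OpenCV 4.12 (cv2) and the standard library are available. Lean on these libraries where they do the work, as an engineer would, in place of code of your own. Each camera call takes 0.05 s, during which the arm holds its last target. There are 200 camera calls.

TASK

Take the red-capped square jar and set it fully home in the blue square bench holder, which keeps it from turning. Then unscrew its tight cap anticlockwise until the thread lets go, and finish while still holding the cap in the gripper, level and just above the open jar, about two centimetres clear of it, with the jar left in the holder. Keep the jar upright, never raise the cap well away from the jar, and leave the blue-capped jar, the rod packet and the brush alone.

Things in the scene. Friction and masses are not known exactly. Their poses are not given: they have to be found in the camera images.
- jar_mid (a point): Loose square white jar with a red band, 0.28 to 0.56 kg. Body 64 x 64 mm (x, y square to its sides), 70 mm high; this point is the body's centre, 35 mm above its underside, z up. A round threaded neck rises from it. It can be lifted by its closed cap. On the bare bench it would just turn with the cap, so it needs the holder.
- cap_mid (a point): Red fluted screw cap, loose part: 50 mm across, 26 mm high, walls 3 mm; this point is its centre, z up. Closed, it is 59 mm above jar_mid, with 10 mm free for fingertips between its lower edge and the jar's square shoulder. Right-hand thread: rises 4.2 mm per rad, off after about 2.2 rad anticlockwise from above (2.5 rad is safe); needs about 0.2 to 0.4 N m. Let go part way it stays put, so regrasp.
- seal (a joint): Rubber seal disc, 29 mm wide, in the jar's mouth; a spring (35 N closed, 12 N at the end) pushes it up under the cap. 0 when closed, rises with the cap as it unscrews, up to its stop at 0.009 m, where its top is 75 mm above jar_mid and the cap rests on it. The stop is reached just before the thread lets go. Before that, pulling up on the cap lifts the jar too; after it the cap lifts off freely.
- holder_floor (a point): Blue square holder fixed to the bench on a steel base plate 125 x 95 x 6 mm: open-topped pocket 69 x 69 mm, 30 mm deep, walls 8 mm, flared at the top, rim 36 mm above the bench. This point is the centre of the pocket floor, 6 mm above the bench; x, y square to the walls, z up. The jar fits in any of four quarter turns, 2.5 mm play per side; home, jar_mid is 35 mm above this point.
- other_mid (a point): Bystander: loose square grey jar of the same shape with a blue cap, body 64 x 64 x 70 mm, 106 mm high with its cap; this point is the centre of its body, 35 mm above its underside.
- packet: Bystander: flat cardboard packet of welding rods lying on the bench, 70 mm along its x, 340 mm along its y, 24 mm high; origin at the centre of its underside.
- brush: Bystander: brush with a handle lying on the bench, 220 mm long along its x, 20 mm high; origin at its middle, underside.
There are look-alikes about, which are no part of the job. Of the things shaped like the part that bears cap_mid, the red one is meant.

How it is judged:
By the outcome, as a careful person would: the job done as asked, in the order asked, and still so for the second after the job is handed in, while the arm keeps its last pose, push and grip.
It also fails if it takes over 51 s, if anything falls off the work surface, if the arm or the gripper's body presses on something with over 40 N, if the wrist force passes 120 N, or if a joint passes its speed limit or range.

## Working session

There is one attempt and no reset: what is moved stays moved. The work goes in short steps, Python scripts to look and compute and a tool call to move; the robot and the scene stay as the last step left them, time stands still between calls to the robot, and variables do not carry over. Pictures are saved under pics/ and viewed, at most 10 in all, crops included, and the job is handed in when it is done.

Besides the shell and the picture viewer there is one more tool, called after "Request:" as name(argument=value, ...), one argument or row to a line, values as JSON. send_rows: Moves the arm, as the interface text tells. Its arguments: {"type":"object","properties":{"targets":{"type":"array"},"squeeze":{"type":"number"}},"required":["targets"]}

```bash
ls; mkdir -p pics
cat > h.py <<'E'
import numpy as np, cv2
from rig import ctrl
def pix2z(p,c,z):
    K,R,t=map(np.array,(c["camera_matrix"],c["R"],c["t"]))
    C=-R.T@t; d=R.T@np.linalg.inv(K)@np.array([p[0],p[1],1.])
    return C+d*(z-C[2])/d[2]
def proj(X,c):
    K,R,t=map(np.array,(c["camera_matrix"],c["R"],c["t"]))
    u=K@(R@np.array(X,float)+t); return u[:2]/u[2]
def tri(obs):
    A=[];b=[]
    for p,c in obs:
        K,R,t=map(np.array,(c["camera_matrix"],c["R"],c["t"]))
        C=-R.T@t; d=R.T@np.linalg.inv(K)@np.array([p[0],p[1],1.]); d/=np.linalg.norm(d)
        P=np.eye(3)-np.outer(d,d); A.append(P); b.append(P@C)
    return np.linalg.lstsq(np.vstack(A),np.hstack(b),rcond=None)[0]
def save(n,img): cv2.imwrite("pics/"+n,cv2.cvtColor(img,cv2.COLOR_RGB2BGR))
E
python3 - <<'E'
from h import *
cs={n:ctrl.capture(n) for n in("top","side")}
save("a.png",np.vstack([cs["top"]["img"][:, :],cs["side"]["img"]])[:, :] if 0 else cv2.resize(np.hstack([cs["top"]["img"],cs["side"]["img"]]),(800,300)))
save("top.png",cs["top"]["img"]);save("side.png",cs["side"]["img"])
for n,c in cs.items():
    print(n,(-np.array(c["R"]).T@np.array(c["t"])).round())
    for q in("cap_mid","jar_mid","holder_floor","other_mid","packet","brush"):
        for d in ctrl.landmark_of(q,c)[:4]:
            z={"cap_mid":94,"jar_mid":35,"holder_floor":6,"other_mid":35}.get(q,0)
            print(q,np.round(d["point"]),round(d["score"],2),pix2z(d["point"],c,z).round(1))
s=ctrl.sense();print(s)
E
```

```text
pics
top [ 386.  -98. 1128.]
cap_mid [316. 199.] 0.77 [ 576.4 -250.5   94. ]
cap_mid [280. 200.] 0.61 [ 570.1 -154.    94. ]
cap_mid [318. 169.] 0.61 [ 661.5 -255.3   94. ]
jar_mid [318. 205.] 0.58 [ 570.6 -265.6   35. ]
holder_floor [161. 224.] 0.58 [503.9 185.1   6. ]
other_mid [249. 197.] 0.73 [586.3 -65.9  35. ]
packet [235. 140.] 0.88 [768.3 -15.5   0. ]
packet [371. 249.] 0.56 [ 452.4 -425.4    0. ]
brush [372. 248.] 0.73 [ 455.6 -427.8    0. ]
side [564. 785. 636.]
cap_mid [245. 191.] 0.78 [ 663.  -135.4   94. ]
cap_mid [276. 168.] 0.62 [ 589.  -261.3   94. ]
cap_mid [280. 210.] 0.51 [574.1 -48.7  94. ]
jar_mid [279. 187.] 0.9 [ 577.8 -259.8   35. ]
holder_floor [314. 311.] 0.94 [502.3 178.7   6. ]
other_mid [271. 225.] 0.73 [595.9 -72.2  35. ]
other_mid [318. 170.] 0.35 [ 462.1 -364.3   35. ]
packet [192. 251.] 0.63 [781.8  -9.4   0. ]
brush [318. 170.] 0.58 [ 456.8 -432.     0. ]
{'time_s': 0.7, 'joints': array([-1.37735201e+00,  3.12910092e-01,  1.49771468e+00, -8.16452521e-06,
        1.33099797e+00, -2.23397570e-01]), 'dq': array([ 0.00124988, -0.0006711 , -0.00015959,  0.00038024, -0.00042004,
        0.00106   ]), 'tau': array([ 5.55880479e-05, -4.12108827e+01, -2.59872401e+01, -2.98342466e-04,
        4.46696313e-04,  7.57769953e-06]), 'eef_pos': array([ 212.5475375 , -480.05128177,  231.28347747]), 'ee_rot': array([-1.51034098e-05,  9.78358664e-01,  2.06916224e-01, -3.73966744e-06]), 'force': array([-0.22422722, -0.65456509,  0.44877226]), 'wrist_torque': array([0.04032   , 0.01582449, 0.01712165]), 'grip_force': 0.0, 'grip_width': 0.9993986680217447}
```

View pics/top.png

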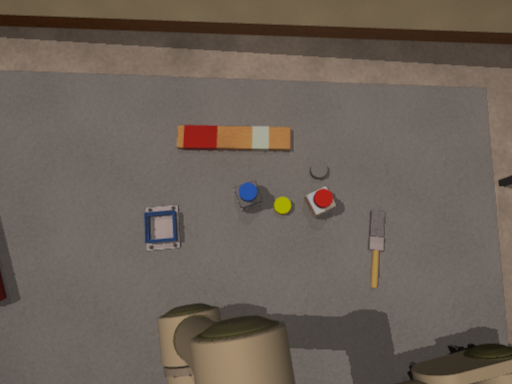

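View pics/side.png

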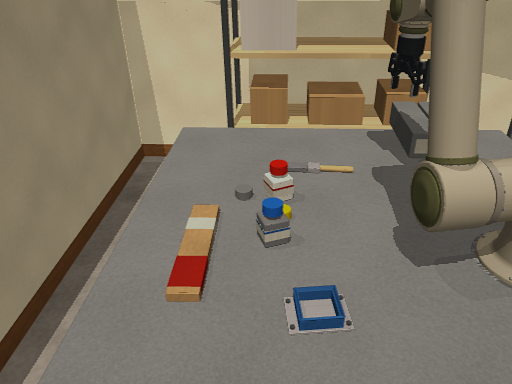

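The top view shows three cap-like things: red at (323,199) on the white jar, yellow at (283,205) and grey at (319,171). The red one on the white jar with the red band fits the description. The blue-capped grey jar is at (249,193) and the holder at (162,227). I'll confirm with a crop and measure.

```bash
cat > m.py <<'E'
from h import *
def ell(mask,box=None):
    m=np.zeros_like(mask)
    if box: x,y,w,h=box; m[y:y+h,x:x+w]=mask[y:y+h,x:x+w]
    else: m=mask.copy()
    return m
def hsvmask(img,lo,hi): return cv2.inRange(cv2.cvtColor(img,cv2.COLOR_RGB2HSV),lo,hi)
E
python3 - <<'E'
from m import *
ct=ctrl.capture("top"); cs=ctrl.capture("side")
def red(img): return hsvmask(img,(0,180,90),(6,255,255))|hsvmask(img,(174,180,90),(180,255,255))
for c,b in((ct,(305,180,35,40)),(cs,(262,155,35,20))):
    m=ell(red(c["img"]),b); p=np.argwhere(m)[:,::-1]; print(len(p),p.mean(0),p.min(0),p.max(0)); c["p"]=p.mean(0)
print("cap",tri([(ct["p"],ct),(cs["p"],cs)]), pix2z(ct["p"],ct,105))
m=ell(hsvmask(ct["img"],(100,120,40),(125,255,255)),(140,200,45,55)); p=np.argwhere(m)[:,::-1].astype(np.float32)
r=cv2.minAreaRect(p); print("holder px",r); bx=cv2.boxPoints(r)
W=np.array([pix2z(q,ct,36)[:2] for q in bx]); print(W.round(1),W.mean(0)); e=W[1]-W[0]; print("yaw",np.degrees(np.arctan2(e[1],e[0]))%90)
a=cv2.resize(ct["img"][160:230,230:350],None,fx=4,fy=4,interpolation=2); b=cv2.resize(ct["img"][190:260,130:195],None,fx=4,fy=4,interpolation=2)
save("crop.png",np.hstack([a,b]))
E
```

```text
258 [322.82945736 197.94573643] [314 189] [332 206]
237 [278.1814346  167.10126582] [270 160] [287 174]
cap [ 581.33669443 -269.24138467   93.30922026] [ 578.69913748 -267.2547028   105.        ]
holder px ((160.0, 226.5), (31.0, 30.0), 90.0)
[[535.5 227.2]
 [538.6 142. ]
 [451.2 135.1]
 [448.2 218.9]] [493.36354055 180.80276828]
yaw 2.0718167338678626
```

View pics/crop.png

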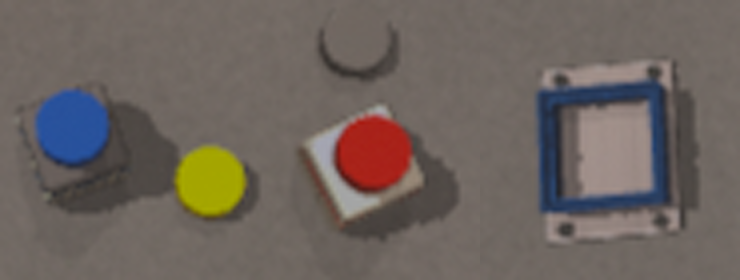

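Confirmed: red cap on the white jar, with its centre near (580, -268). Approaching above it for a close look.

Request:
send_rows(
  targets=[
    [-1, 0.047, -0.005, 0, 0, 0, 0],
    [-1, 0.047, -0.005, 0, 0, 0, 0],
    [-1, 0.047, -0.005, 0, 0, 0, 0],
    [-1, 0.047, -0.005, 0, 0, 0, 0],
    [-1, 0.047, -0.005, 0, 0, 0, 0],
    [-1, 0.047, -0.005, 0, 0, 0, 0],
    [-1, 0.047, -0.005, 0, 0, 0, 0],
    [-1, 0.047, -0.005, 0, 0, 0, 0],
    [-1, 0.045, -0.005, 0, 0, 0, 0],
    [-1, 0, 0, 0, 0, 0, 0],
  ],
  squeeze=60,
)

```text
time_s: 2.05
eef_pos: [581.0, -266.5, 230.5]
ee_rot: [-0.0, 0.978, 0.209, -0.0]
force: [-0.2, -1.0, -0.4]
grip_width: 1.004
grip_force: 0.0
```

Run:
```python
from m import *
s=ctrl.sense();print(s["time_s"],s["eef_pos"],s["ee_rot"],s["joints"])
c=ctrl.capture("wrist");save("w1.png",c["img"]);print(-np.array(c["R"]).T@np.array(c["t"]),np.array(c["R"]).round(2))
for q in("cap_mid","jar_mid"):
    for d in ctrl.landmark_of(q,c)[:3]: print(q,d,pix2z(d["point"],c,94 if q[0]=="c" else 35))
m=hsvmask(c["img"],(0,180,60),(6,255,255))|hsvmask(c["img"],(174,180,60),(180,255,255))
n,l,st,ce=cv2.connectedComponentsWithStats(m)
for i in range(1,n):
    if st[i,4]>100: print(st[i],ce[i])
```

```text
2.05 [ 581.00632214 -266.5430122   230.54341011] [-3.33828239e-04  9.78002928e-01  2.08590879e-01 -8.24286096e-05] [-6.13207795e-01  5.73774412e-01  1.11129504e+00  3.35108407e-04
  1.45712495e+00  5.37282550e-01]
[ 639.39534362 -240.11137485  373.3228143 ] [[ 0.41 -0.91 -0.  ]
 [-0.88 -0.39  0.26]
 [-0.24 -0.1  -0.97]]
cap_mid {'point': [172.0, 135.3], 'score': 0.9} [ 584.41201597 -178.99528096   94.        ]
cap_mid {'point': [295.6, 83.7], 'score': 0.88} [ 672.67908491 -264.40616903   94.        ]
cap_mid {'point': [258.6, 174.9], 'score': 0.59} [ 582.8996504  -268.53913367   94.        ]
[ 232  152   53   55 2222] [257.98649865 179.08010801]
```

View pics/w1.png

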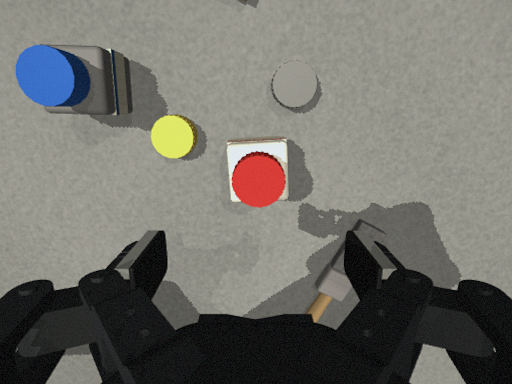

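The wrist view shows the red cap centred at (258,179) on the white jar body (228–288, 140–202). Yellow is at (173,136), grey at (295,84) and the blue-capped jar at the upper left.

Run:
```python
from m import *
s=ctrl.sense()
c=ctrl.capture("wrist")
print("cap",pix2z((258,179),c,106))
m=ell(hsvmask(c["img"],(0,0,190),(180,60,255)),(215,125,85,85)); p=np.argwhere(m)[:,::-1]
W=np.array([pix2z(q,c,70)[:2] for q in p],np.float32); r=cv2.minAreaRect(W); print(len(p),r)
# edge lines: leftmost and rightmost and top per row
for nm,pts in(("L",[(p[p[:,1]==y,0].min(),y) for y in range(150,198)]),("R",[(p[p[:,1]==y,0].max(),y) for y in range(150,198)]),("T",[(x,p[p[:,0]==x,1].min()) for x in range(235,284)])):
    P=np.array([pix2z(q,c,70)[:2] for q in pts],np.float32); v=cv2.fitLine(P,cv2.DIST_HUBER,0,.01,.01).ravel(); print(nm,np.degrees(np.arctan2(v[1],v[0]))%90,v[2:])
```

```text
cap [ 579.07159158 -270.97020545  106.        ]
1069 ((581.37646484375, -268.3570861816406), (63.608516693115234, 61.404178619384766), 27.018661499023438)
L 27.661552 [ 563.7595  -243.53535]
R 33.615353 [ 580.6803  -273.89127]
T 27.469791 [ 608.45276 -257.3068 ]
```

Request:
send_rows(
  targets=[
    [-1, -0.002, 0.002, 0.02, 0, 0, -0.06],
    [-1, 0, 0, 0.03, 0, 0, 0],
    [-1, 0, 0, 0.03, 0, 0, 0],
    [-1, 0, 0, 0.03, 0, 0, 0],
    [-1, 0, 0, 0.025, 0, 0, 0],
    [-1, 0, 0, 0.014, 0, 0, 0],
    [-1, 0, 0, 0.005, 0, 0, 0],
    [-1, 0, 0, 0, 0, 0, 0],
    [1, 0, 0, 0, 0, 0, 0],
    [1, 0, 0, 0, 0, 0, 0],
  ],
  squeeze=60,
)

```text
time_s: 3.5
eef_pos: [578.5, -271.2, 78.0]
ee_rot: [0.0, 0.972, 0.236, 0.0]
force: [1.6, 0.1, 0.8]
grip_width: 0.606
grip_force: 1.3
```

Request:
send_rows(
  targets=[
    [1, 0, 0, 0, 0, 0, 0],
    [1, 0, 0, 0, 0, 0, 0],
    [1, 0, 0, 0, 0, 0, 0],
    [1, 0, 0, 0, 0, 0, 0],
    [1, 0, 0, 0, 0, 0, 0],
    [1, 0, 0, 0, 0, 0, 0],
    [1, 0, 0, 0, 0, 0, 0],
    [1, 0, 0, 0, 0, 0, 0],
    [1, 0, 0, -0.004, 0, 0, 0],
    [1, 0, 0, -0.006, 0, 0, 0],
  ],
  squeeze=60,
)

```text
time_s: 4.75
eef_pos: [577.9, -270.9, 86.7]
ee_rot: [-0.001, 0.972, 0.236, -0.001]
force: [0.6, -0.1, -4.3]
grip_width: 0.576
grip_force: 62.7
```

Run:
```python
from m import *
s=ctrl.sense();print(s)
c=ctrl.capture("side");a=c["img"][120:260,200:360]
w=ctrl.capture("wrist");save("g1.png",np.hstack([cv2.resize(a,(440,385)),cv2.resize(w["img"],(360,385))]))
```

```text
{'time_s': 4.75, 'joints': array([-6.21621797e-01,  6.93143505e-01,  1.29530963e+00, -6.67282802e-05,
        1.15478880e+00,  4.72433075e-01]), 'dq': array([ 0.00012665, -0.06307213, -0.04683311,  0.00168438,  0.09621262,
       -0.00101803]), 'tau': array([ 4.25750879e-02, -5.83902919e+01, -2.55414462e+01,  9.67267173e-03,
       -1.46714402e-01, -4.93058599e-05]), 'eef_pos': array([ 577.86010664, -270.91330409,   86.73883025]), 'ee_rot': array([-6.05039679e-04,  9.71720447e-01,  2.36132783e-01, -5.61150974e-04]), 'force': array([ 0.55305913, -0.08667057, -4.27758596]), 'wrist_torque': array([ 0.01678273, -0.01134262,  0.02242755]), 'grip_force': 62.68109165132046, 'grip_width': 0.5757669736749833}
```

View pics/g1.png

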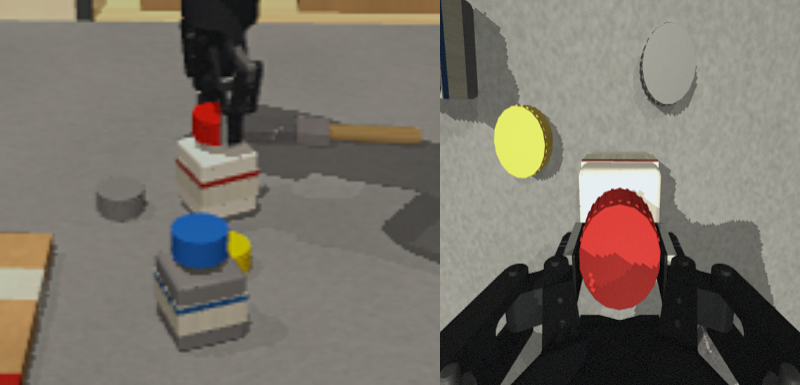

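The red cap is held between the fingers and the jar hangs level (4.3 N). Next: raise it clear of the blue-capped jar while turning, then carry it to a spot short of the holder.

Request:
send_rows(
  targets=[
    [1, 0, 0, -0.01, 0, 0, 0.02],
    [1, 0, 0, -0.015, 0, 0, 0.05],
    [1, 0, 0, -0.02, 0, 0, 0.05],
    [1, 0, 0, -0.02, 0, 0, 0.05],
    [1, 0, 0, -0.02, 0, 0, 0.05],
    [1, 0, 0, -0.02, 0, 0, 0.05],
    [1, 0, 0, -0.015, 0, 0, 0.05],
    [1, 0, 0, -0.015, 0, 0, 0.05],
    [1, 0, 0, -0.005, 0, 0, 0.03],
    [1, 0, 0, 0, 0, 0, 0],
  ],
  squeeze=60,
)

```text
time_s: 6.1
eef_pos: [578.2, -271.1, 227.3]
ee_rot: [0.0, 0.999, 0.038, 0.0]
force: [-0.3, 0.1, -4.7]
grip_width: 0.569
grip_force: 63.1
```

Request:
send_rows(
  targets=[
    [1, -0.01, -0.02, 0, 0, 0, 0],
    [1, -0.016, -0.048, 0, 0, 0, 0],
    [1, -0.018, -0.056, 0, 0, 0, 0],
    [1, -0.02, -0.058, 0, 0, 0, 0],
    [1, -0.02, -0.058, 0, 0, 0, 0],
    [1, -0.02, -0.058, 0, 0, 0, 0],
    [1, -0.018, -0.056, 0, 0, 0, 0],
    [1, -0.015, -0.048, 0, 0, 0, 0],
    [1, -0.008, -0.03, 0, 0, 0, 0],
    [1, 0, 0, 0, 0, 0, 0],
  ],
  squeeze=60,
)

```text
time_s: 7.35
eef_pos: [399.5, 149.9, 227.0]
ee_rot: [-0.0, 0.999, 0.04, -0.0]
force: [0.4, -0.9, -4.6]
grip_width: 0.571
grip_force: 63.9
```

Run:
```python
from m import *
s=ctrl.sense();print(s["time_s"],s["eef_pos"],s["ee_rot"],s["joints"],s["force"],s["grip_force"])
c=ctrl.capture("wrist");save("w2.png",c["img"])
for d in ctrl.landmark_of("holder_floor",c)[:2]: print(d,pix2z(d["point"],c,6))
```

```text
7.35 [399.51962728 149.93637012 227.04156543] [-1.03159480e-04  9.99191795e-01  4.01953189e-02 -2.85999235e-04] [8.28521330e-02 9.79324474e-02 1.77565750e+00 2.41461701e-04
 1.26856540e+00 1.57316422e+00] [ 0.4084019  -0.87668534 -4.56689658] 63.92899118363857
{'point': [235.0, 75.0], 'score': 0.55} [497.25559893 181.67210369   6.        ]
```

View pics/w2.png

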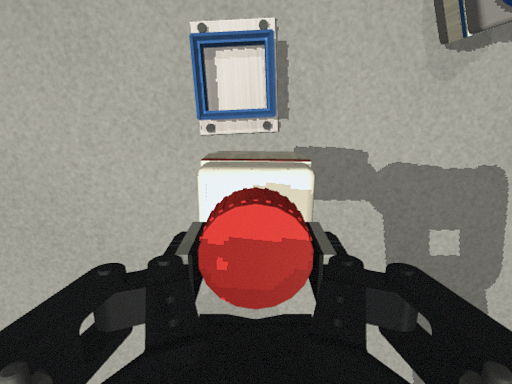

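The holder is at (235,75), turned a few degrees from the tool. The jar's far edge (198–313, 162) is parallel to the tool. Fitting the holder's box model to its blue silhouette.

Run:
```python
from m import *
from scipy.optimize import minimize
def fit(c,box,x0):
    m=ell(hsvmask(c["img"],(100,110,30),(128,255,255)),box)
    n,l,st,ce=cv2.connectedComponentsWithStats(m); i=1+st[1:,4].argmax(); p=np.argwhere(l==i)[:,::-1].astype(np.int32)
    S=8
    H=np.zeros((384*S//2,512*S//2),np.uint8)
    sc=4; o=np.array(box[:2]); sz=(box[3]*sc,box[2]*sc)
    h=cv2.convexHull(p); A=np.zeros(sz,np.uint8)
    M=np.zeros(m.shape,np.uint8); cv2.fillConvexPoly(M,h,255)
    A=cv2.resize(M[o[1]:o[1]+box[3],o[0]:o[0]+box[2]],(sz[1],sz[0]),interpolation=1)>127
    def cost(v):
        x,y,a=v[0],v[1],v[2]/30
        R=np.array([[np.cos(a),-np.sin(a)],[np.sin(a),np.cos(a)]])
        q=[proj([*(R@np.array([i,j])*42.5+[x,y]),z],c) for i in(-1,1) for j in(-1,1) for z in(6,36)]
        q=((np.array(q)+.5-o)*sc*16).round().astype(np.int32)
        B=np.zeros(sz,np.uint8); cv2.fillConvexPoly(B,cv2.convexHull(q),1,shift=4)
        return (A!=(B>0)).sum()/A.sum()
    r=min((minimize(cost,[x0[0],x0[1],30*a],method="Nelder-Mead",options=dict(initial_simplex=[[x0[0],x0[1],30*a],[x0[0]+6,x0[1],30*a],[x0[0],x0[1]+6,30*a],[x0[0],x0[1],30*a+3]])) for a in(0,.07,.14)),key=lambda r:r.fun)
    return r.x[0],r.x[1],np.degrees(r.x[2]/30),r.fun
for n,b in(("wrist",(170,10,130,135)),("top",(135,195,55,65)),("side",(275,270,90,75))):
    print(n,fit(ctrl.capture(n),b,(496,182)))
```

```text
wrist (np.float64(494.19586463180656), np.float64(181.17056952222606), np.float64(7.287890449501448), np.float64(0.04847373361610402))
top (np.float64(494.91619554647207), np.float64(183.13669093596104), np.float64(5.415923129967795), np.float64(0.12753824756606397))
side (np.float64(495.62374235300956), np.float64(181.3567277389835), np.float64(6.9196852308761345), np.float64(0.029451969678140923))
```

Run:
```python
from m import *
s=ctrl.sense();c=ctrl.capture("wrist");T=s["eef_pos"]
a=2*np.arctan2(s["ee_rot"][2],s["ee_rot"][1]);R=np.array([[np.cos(a),np.sin(a)],[np.sin(a),-np.cos(a)]])
g=lambda p,z:(R.T@(pix2z(p,c,z)-T)[:2]).round(1)
m=hsvmask(c["img"],(0,150,120),(8,255,255))|hsvmask(c["img"],(172,150,120),(180,255,255))
p=np.argwhere(ell(m,(180,185,150,135)))[:,::-1]
print(a,"bounds",p.min(0),p.max(0))
row=[(y,np.ptp(p[p[:,1]==y,0])) for y in range(215,300)]; wy=max(row,key=lambda r:r[1]);print(wy)
for q in((256,255),(197,255),(315,255),(256,308),(256,204)): print(q,g(q,T[2]+30))
for q in((199,166),(312,166),(199,162),(312,162)): print("jar",q,g(q,T[2]-7))
```

```text
0.07566321586409148 bounds [198 188] [312 308]
(249, np.int64(114))
(256, 255) [3.9 0.2]
(197, 255) [  3.9 -24.6]
(315, 255) [ 3.9 25.1]
(256, 308) [-22.    0.3]
(256, 204) [26.5  0.2]
jar (199, 166) [ 34.8 -29.1]
jar (312, 166) [34.8 29.1]
jar (199, 162) [ 36.9 -29. ]
jar (312, 162) [36.9 29. ]
```

Request:
send_rows(
  targets=[
    [1, 0, 0, 0, 0, 0, -0.042],
    [1, 0.016, -0.003, 0, 0, 0, 0],
    [1, 0.024, -0.005, 0.01, 0, 0, 0],
    [1, 0.024, -0.005, 0.02, 0, 0, 0],
    [1, 0.02, -0.005, 0.025, 0, 0, 0],
    [1, 0.012, -0.002, 0.022, 0, 0, 0],
    [1, 0, 0, 0.015, 0, 0, 0],
    [1, 0, 0, 0.008, 0, 0, 0],
    [1, 0, 0, 0, 0, 0, 0],
    [1, 0, 0, 0, 0, 0, 0],
  ],
  squeeze=60,
)

```text
time_s: 8.9
eef_pos: [493.7, 179.7, 128.1]
ee_rot: [-0.0, 0.998, 0.059, 0.001]
force: [0.5, -0.4, -5.3]
grip_width: 0.571
grip_force: 63.9
```

Run:
```python
from m import *
s=ctrl.sense();print(s["time_s"],s["eef_pos"],s["ee_rot"],s["force"])
w=ctrl.capture("wrist");c=ctrl.capture("side")["img"][190:350,240:400]
save("g2.png",np.hstack([cv2.resize(w["img"],(400,400)),cv2.resize(c,(400,400))]))
```

```text
8.9 [493.71536054 179.68140396 128.14424657] [-5.01557480e-05  9.98238087e-01  5.93312603e-02  7.21946681e-04] [ 0.5301729  -0.43155584 -5.32991099]
```

View pics/g2.png

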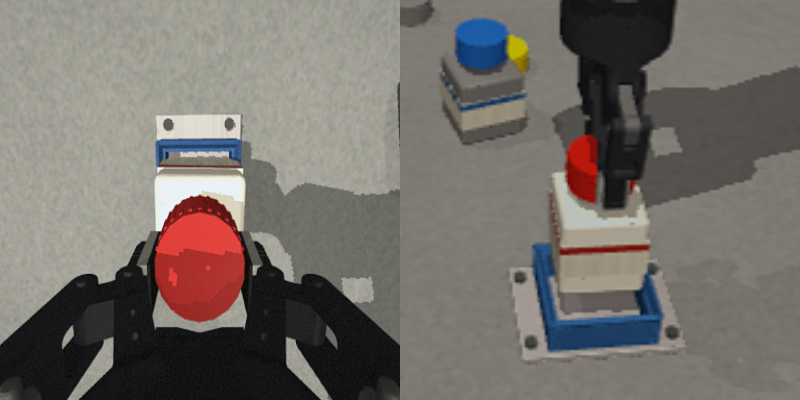

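Wrist view: the jar (155–245) sits laterally centred over the holder (157–243). The side view agrees. Lowering.

Request:
send_rows(
  targets=[
    [1, -0.001, -0.001, 0.004, 0, 0, 0],
    [1, 0, 0, 0.006, 0, 0, 0],
    [1, 0, 0, 0.006, 0, 0, 0],
    [1, 0, 0, 0.006, 0, 0, 0],
    [1, 0, 0, 0.006, 0, 0, 0],
    [1, 0, 0, 0.006, 0, 0, 0],
    [1, 0, 0, 0.006, 0, 0, 0],
    [1, 0, 0, 0.003, 0, 0, 0],
    [1, 0, 0, 0, 0, 0, 0],
    [1, 0, 0, 0, 0, 0, 0],
  ],
  squeeze=60,
)

```text
time_s: 10.25
eef_pos: [492.4, 180.7, 84.5]
ee_rot: [-0.0, 0.998, 0.059, 0.0]
force: [-2.4, 0.3, -1.8]
grip_width: 0.575
grip_force: 64.2
```

Request:
send_rows(
  targets=[
    [1, 0, 0, 0.001, 0, 0, 0],
    [1, 0, 0, 0.001, 0, 0, 0],
    [1, 0, 0, 0.0005, 0, 0, 0],
    [1, 0, 0, 0, 0, 0, 0],
    [1, 0, 0, 0, 0, 0, 0],
    [1, 0, 0, 0, 0, 0, 0],
    [1, 0, 0, 0, 0, 0, 0],
    [1, 0, 0, 0, 0, 0, 0],
    [1, 0, 0, 0, 0, 0, 0],
    [1, 0, 0, 0, 0, 0, 0],
  ],
  squeeze=60,
)

```text
time_s: 11.5
eef_pos: [492.9, 180.9, 83.9]
ee_rot: [-0.0, 0.998, 0.059, 0.001]
force: [-8.7, -0.2, 18.6]
grip_width: 0.573
grip_force: 66.1
```

Run:
```python
from m import *
s=ctrl.sense();print(s["time_s"],s["eef_pos"],s["force"],s["wrist_torque"])
w=ctrl.capture("wrist");c=ctrl.capture("side")["img"][190:350,240:400]
save("g3.png",np.hstack([cv2.resize(w["img"],(400,400)),cv2.resize(c,(400,400),interpolation=2)]))
```

```text
11.5 [492.91504958 180.8516539   83.9437292 ] [-8.70754231 -0.18695475 18.58183921] [-0.04221183  1.33737077 -0.05078757]
```

View pics/g3.png

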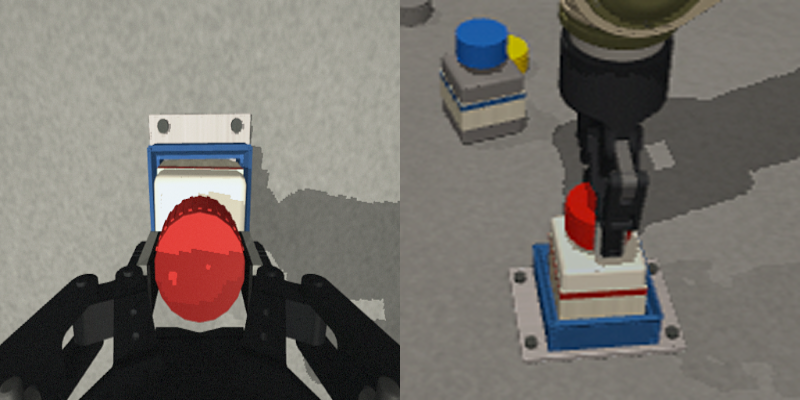

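The jar is down in the pocket on all sides, pushing on the floor with about 18 N and a slight moment. I'll let go so it settles, then re-centre on the cap axis before unscrewing.

Request:
send_rows(
  targets=[
    [1, 0, 0, -0.001, 0, 0, 0],
    [-0.6, 0, 0, 0, 0, 0, 0],
    [-0.6, 0, 0, 0, 0, 0, 0],
    [-0.6, 0, 0, 0, 0, 0, 0],
    [-0.6, 0.001, 0, 0, 0, 0, 0],
    [-0.6, 0, 0, 0, 0, 0, 0],
    [-0.6, 0, 0, 0, 0, 0, 0],
    [-0.6, 0, 0, 0, 0, 0, 0],
    [-0.6, 0, 0, 0, 0, 0, 0],
    [-0.6, 0, 0, 0, 0, 0, 0],
  ],
  squeeze=60,
)

```text
time_s: 12.85
eef_pos: [493.4, 180.7, 82.8]
ee_rot: [-0.0, 0.998, 0.059, -0.0]
force: [-0.8, 0.6, 0.6]
grip_width: 0.8
grip_force: 0.0
```

Run:
```python
from m import *
s=ctrl.sense();c=ctrl.capture("wrist");T=s["eef_pos"];print(s["time_s"],T,s["force"],s["wrist_torque"],s["grip_width"])
a=2*np.arctan2(s["ee_rot"][2],s["ee_rot"][1]);R=np.array([[np.cos(a),np.sin(a)],[np.sin(a),-np.cos(a)]])
g=lambda p,z:(R.T@(pix2z(p,c,z)-T)[:2]).round(1)
hsv=cv2.cvtColor(c["img"],cv2.COLOR_RGB2HSV)
m=hsvmask(c["img"],(0,150,185),(8,255,255))|hsvmask(c["img"],(172,150,185),(180,255,255))
m2=hsvmask(c["img"],(0,150,60),(8,255,255))|hsvmask(c["img"],(172,150,60),(180,255,255))
p=np.argwhere(m)[:,::-1];p2=np.argwhere(m2)[:,::-1]
print(p.min(0),p.max(0),p2.min(0),p2.max(0))
W=113
l,r=p2[:,0].min(),p2[:,0].max(); b=p2[:,1].max(); mx=(l+r)/2
print("L/R",g((l,250),W),g((r,250),W),"bottom",g((mx,b+.5),W),"brighttop",g((mx,p[:,1].min()),W))
save("g4.png",c["img"])
```

```text
12.85 [493.35426628 180.70192795  82.80522738] [-0.81756252  0.59999006  0.55269747] [ 0.01735349  0.03250575 -0.02910152] 0.7996361603107974
[199 203] [308 267] [197 161] [313 312]
L/R [  6.3 -24.5] [ 6.4 24. ] bottom [-24.2  -0.2] brighttop [27.  -0.2]
```

View pics/g4.png

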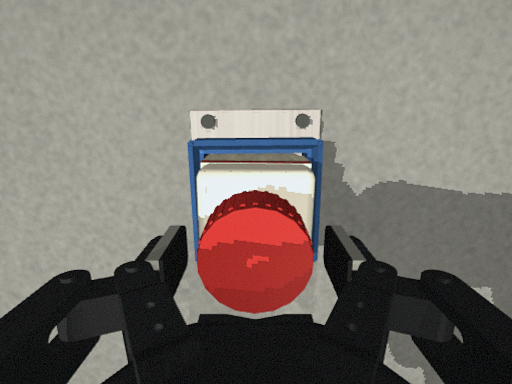

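The cap is centred laterally and sits 1.4 mm ahead of the tool axis. The jar is square in the holder with a gap all round. Re-gripping on axis.

Request:
send_rows(
  targets=[
    [-0.6, 0.0014, 0, 0, 0, 0, 0],
    [-0.6, 0, 0, 0, 0, 0, 0],
    [1, 0, 0, 0, 0, 0, 0],
    [1, 0, 0, 0, 0, 0, 0],
    [1, 0, 0, 0, 0, 0, 0],
    [1, 0, 0, 0, 0, 0, 0],
    [1, 0, 0, 0, 0, 0, 0],
    [1, 0, 0, 0, 0, 0, 0],
    [1, 0, 0, 0, 0, 0, 0],
    [1, 0, 0, 0, 0, 0, 0],
  ],
  squeeze=75,
)

```text
time_s: 14.15
eef_pos: [494.8, 181.0, 83.2]
ee_rot: [-0.0, 0.998, 0.059, 0.0]
force: [-2.9, 0.3, 5.4]
grip_width: 0.572
grip_force: 77.7
```

Request:
send_rows(
  targets=[
    [1, 0, 0, -0.0002, 0, 0, -0.05],
    [1, 0, 0, -0.0005, 0, 0, -0.12],
    [1, 0, 0, -0.0005, 0, 0, -0.12],
    [1, 0, 0, -0.0005, 0, 0, -0.12],
    [1, 0, 0, -0.0005, 0, 0, -0.12],
    [1, 0, 0, -0.0005, 0, 0, -0.12],
    [1, 0, 0, -0.0005, 0, 0, -0.12],
    [1, 0, 0, -0.0005, 0, 0, -0.12],
    [1, 0, 0, -0.0005, 0, 0, -0.12],
    [1, 0, 0, 0, 0, 0, 0],
  ],
  squeeze=75,
)

```text
time_s: 15.4
eef_pos: [494.8, 180.9, 87.0]
ee_rot: [0.0, 0.845, 0.535, 0.0]
force: [-0.6, 0.2, 2.6]
grip_width: 0.568
grip_force: 77.5
```

Run:
```python
from m import *
s=ctrl.sense();print(s)
w=ctrl.capture("wrist");c=ctrl.capture("side")["img"][190:350,240:400]
save("g5.png",np.hstack([cv2.resize(w["img"],(400,400)),cv2.resize(c,(400,400),interpolation=2)]))
```

```text
{'time_s': 15.4, 'joints': array([ 1.27930645e-01,  4.76808156e-01,  1.66911316e+00, -6.77335849e-05,
        9.95574568e-01,  5.70765300e-01]), 'dq': array([ 4.11610211e-05, -3.49409301e-04, -2.02025639e-03, -9.75696389e-04,
       -1.46427344e-03,  5.44245781e-02]), 'tau': array([-4.13662344e-01, -4.31095076e+01, -2.10503197e+01, -2.27043733e-03,
       -9.87638813e-02, -5.46036512e-01]), 'eef_pos': array([494.75959191, 180.8860911 ,  87.00512596]), 'ee_rot': array([4.61946759e-05, 8.45123989e-01, 5.34570333e-01, 3.18554345e-05]), 'force': array([-0.5838028 ,  0.22751288,  2.55562023]), 'wrist_torque': array([0.01157262, 0.08634497, 0.11561497]), 'grip_force': 77.46050544083118, 'grip_width': 0.5675595280207488}
```

View pics/g5.png

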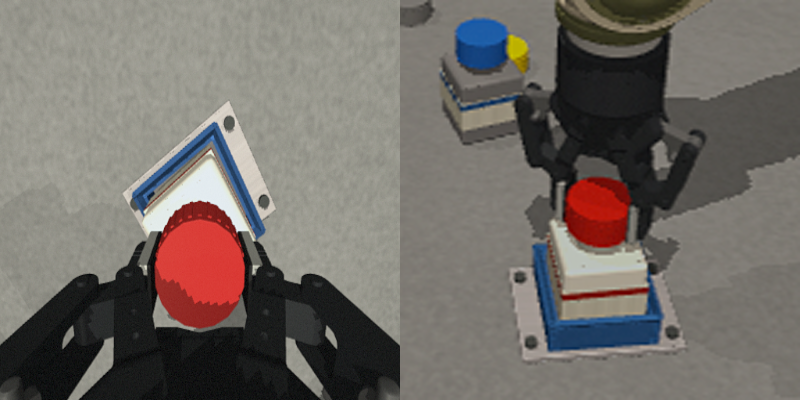

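The jar stays put in the holder and the tool has risen with the cap under little force. Continuing.

Request:
send_rows(
  targets=[
    [1, 0, 0, -0.0003, 0, 0, -0.06],
    [1, 0, 0, -0.0005, 0, 0, -0.12],
    [1, 0, 0, -0.0005, 0, 0, -0.12],
    [1, 0, 0, -0.0005, 0, 0, -0.12],
    [1, 0, 0, -0.0005, 0, 0, -0.12],
    [1, 0, 0, -0.0005, 0, 0, -0.12],
    [1, 0, 0, -0.0005, 0, 0, -0.12],
    [1, 0, 0, -0.0005, 0, 0, -0.12],
    [1, 0, 0, -0.0005, 0, 0, -0.12],
    [1, 0, 0, 0, 0, 0, 0],
  ],
  squeeze=75,
)

```text
time_s: 16.75
eef_pos: [494.5, 180.8, 90.9]
ee_rot: [-0.0, 0.477, 0.879, -0.0]
force: [0.5, 0.8, -1.3]
grip_width: 0.566
grip_force: 77.6
```

Request:
send_rows(
  targets=[
    [1, 0, 0, -0.0005, 0, 0, -0.12],
    [1, 0, 0, -0.0005, 0, 0, -0.12],
    [1, 0, 0, -0.0005, 0, 0, -0.12],
    [1, 0, 0, -0.0005, 0, 0, -0.12],
    [1, 0, 0, -0.0004, 0, 0, -0.08],
    [1, 0, 0, 0, 0, 0, 0],
    [1, 0, 0, 0, 0, 0, 0],
    [1, 0, 0, -0.002, 0, 0, 0],
    [1, 0, 0, -0.002, 0, 0, 0],
    [1, 0, 0, 0, 0, 0, 0],
  ],
  squeeze=75,
)

```text
time_s: 18.0
eef_pos: [494.8, 180.9, 97.9]
ee_rot: [0.0, 0.215, 0.977, 0.0]
force: [1.3, 0.1, -0.4]
grip_width: 0.569
grip_force: 77.9
```

The thread has let go: 2.59 rad turned and lifting meets no load. Raising to about two centimetres clear.

Request:
send_rows(
  targets=[
    [1, 0, 0, -0.002, 0, 0, 0],
    [1, 0, 0, -0.004, 0, 0, 0],
    [1, 0, 0, -0.004, 0, 0, 0],
    [1, 0, 0, -0.004, 0, 0, 0],
    [1, 0, 0, -0.004, 0, 0, 0],
    [1, 0, 0, -0.003, 0, 0, 0],
    [1, 0, 0, -0.002, 0, 0, 0],
    [1, 0, 0, 0, 0, 0, 0],
    [1, 0, 0, 0, 0, 0, 0],
    [1, 0, 0, 0, 0, 0, 0],
  ],
  squeeze=75,
)

```text
time_s: 19.25
eef_pos: [494.7, 180.9, 120.6]
ee_rot: [-0.0, 0.215, 0.977, -0.0]
force: [0.2, 0.1, -0.1]
grip_width: 0.569
grip_force: 77.9
```

Run:
```python
from m import *
s=ctrl.sense();print(s["time_s"],s["eef_pos"],s["force"],s["grip_force"])
c=ctrl.capture("side")
for q in("cap_mid","jar_mid","seal","holder_floor"):
    print(q,[(d["point"],d["score"]) for d in ctrl.landmark_of(q,c)[:4]],[(d["extent"],round(d["score"],2)) for d in ctrl.boxes_of(q,c)[:4]] if q!="holder_floor" else "")
T=s["eef_pos"]
for n,z in(("cap expected",T[2]+17),("cap lower edge",T[2]+4),("jar_mid home",41),("seal top",116),("shoulder",76)): print(n,proj([T[0],T[1],z],c).round(1))
u=np.round(proj([T[0],T[1],90],c)).astype(int)
for y in range(u[1]-45,u[1]+45,2): print(y,c["img"][y,u[0]])
```

```text
19.25 [494.68650155 180.88201889 120.58834348] [ 0.15828604  0.07114574 -0.11673291] 77.87544295191765
cap_mid [([246.8, 191.1], 0.55), ([318.3, 258.6], 0.52), ([279.4, 214.4], 0.45)] [([317.7, 247.7, 23.2, 27.5], 0.55)]
jar_mid [([318.1, 298.3], 0.68), ([269.9, 221.4], 0.32)] [([297.2, 275.0, 39.5, 41.8], 0.78)]Traceback (most recent call last):
  File "<stdin>", line 5, in <module>
ValueError: it knows: brush, cap_mid, holder_floor, jar_mid, other_mid, packet
```

Run:
```python
from m import *
s=ctrl.sense();c=ctrl.capture("side");T=s["eef_pos"]
for n,z in(("cap expected",T[2]+17),("cap lower edge",T[2]+4),("jar_mid home",41),("seal top",116),("shoulder",76)): print(n,proj([T[0],T[1],z],c).round(1))
u=np.round(proj([T[0],T[1],90],c)).astype(int)
print([(y,*map(int,c["img"][y,u[0]])) for y in range(u[1]-40,u[1]+30,2)])
```

```text
cap expected [321.4 259.6]
cap lower edge [321.  265.1]
jar_mid home [318.5 298.6]
seal top [320.7 268.7]
shoulder [319.5 285. ]
[(239, 18, 18, 19), (241, 65, 61, 58), (243, 19, 20, 20), (245, 34, 35, 36), (247, 36, 36, 37), (249, 35, 38, 40), (251, 58, 34, 36), (253, 38, 40, 41), (255, 37, 38, 39), (257, 36, 37, 39), (259, 36, 36, 39), (261, 19, 19, 22), (263, 100, 98, 91), (265, 93, 91, 85), (267, 117, 116, 108), (269, 115, 114, 107), (271, 114, 113, 105), (273, 111, 112, 103), (275, 103, 102, 95), (277, 97, 91, 88), (279, 124, 116, 104), (281, 137, 129, 114), (283, 192, 200, 200), (285, 123, 116, 103), (287, 165, 157, 140), (289, 164, 156, 140), (291, 162, 153, 137), (293, 186, 193, 185), (295, 186, 192, 184), (297, 186, 192, 190), (299, 188, 180, 161), (301, 166, 156, 140), (303, 166, 156, 141), (305, 167, 162, 146), (307, 111, 12, 5)]
```

```bash
python3 -c "
from rig import ctrl
print(ctrl.finish_job())"
```

```text
the job is handed in; nothing more can be done
None
```

The red-capped jar is home in the blue holder and its cap is unscrewed (2.59 rad, lifting off with no load). The gripper holds the cap level above the open jar, its lower edge an estimated 2 cm above the neck and 9 mm above the raised seal; I handed the job in at about 19 s and did not touch the other things.

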